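# Lay out rusks with the tongs

## Robot

A 6-joint arm with a two-finger parallel gripper is mounted at the origin on a cart in front of the work surface, level with it; the furniture and walls round the work are solid. World frame = base frame: x ahead of the robot, y to its left, z up, the work surface at z = 0. Lengths are in mm, angles in rad, forces in N, time in s.
With the tool pointing down it reaches from about 400 to 925 mm from the base axis. Payload 12.5 kg.
Tool frame: the origin (TCP) lies at the centre of the arm's flange, where the gripper is bolted on; the fingertips stand 190 mm ahead of it and the grasp point (between the pads) lies 171 mm ahead of it; z points along the fingers, y is the line along which they close (so a half turn about z gives the same grasp; the last joint's range is limited). The gripper opens to 95 mm and grips with 3 to 60 N. Pads are 20 mm wide; open, the fingers measure 119 mm over their backs; the gripper's body (75 mm by 180 mm) begins 59 mm behind the grasp point.
Start: joints at [-1.282, 0.491, 1.559, -0, 1.092, -0.106], TCP at [240.409, -576.913, 404.761] pointing down, gripper open.
Joint ranges: [-3.1, 3.1], [-0.84, 2.19], [0.05, 2.79], [-1.13, 4.28], [0.06, 2.93], [-2.69, 2.69]. Speed limits (rad/s): [2.22, 2.22, 2.79, 3.14, 3.14, 3.14].

## Interface

Orientations are given as [roll, pitch, yaw] about the fixed x, y, z axes, in that order (R = Rz(yaw) Ry(pitch) Rx(roll)).
In Python, from cell import env, read_camera, search_frame, cut_out gives the robot as it stands. The module is installed in compiled form; this text tells all that it offers.
- The arm moves only by the tool move_arm, never from a script. Its argument "commands" is a list of rows, each a list of 3 entries, a list of its own where there are three numbers: the shift along the world's x, y, z normalised to -1 to 1, where 1 is 0.03 m, then the turn about the world's z normalised to -1 to 1, where 1 is 0.08 rad, then the opening, from -1 (shut) to 1 (fully open), so that 0 is half open. A call has 1 to 20 rows; each row shifts and turns the commanded pose from where the row before left it; what a row does not reach is not made up. A row lasts 1/12 s, in which the tool goes at most 41.7 mm and 7.16 degrees, less where a joint would pass 70% of its speed; a pose out of reach is approached as far as the arm can. A call with a number of a shift or a turn outside -1 to 1 is refused whole. A call with a gripper value outside its range is refused whole. The fingers move at their own pace and stop on an object; the grip force is fixed at half the most. Time passes only in rows, so rows that do not move let the fingers close. It gives the time, the measured TCP pose, the force, the opening and the grip force at its end, in the units of the state.
- env.state(): the state, without advancing time (a new reading comes with each control period).
- read_camera(name): name is "scene" or "top" or "wrist"; returns a dict with "image" (420x560x3 uint8, red, green, blue), "fx", "fy", "cx", "cy" (pixels), "rvec" (rotation vector, rad) and "tvec" (3), from world to camera coordinates, as OpenCV has them. Camera axes: x right, y down, z forward; pixel columns grow to the right and rows downward; lengths in mm; the calibration is good to about 2 mm. The wrist camera is an equidistant fisheye: a pixel r from the principal point sees the ray r / f radians off the axis. A picture is of the moment at which its call begins. There is no depth.
- env.job_done(): hands the job in; it is judged then, once.
Trained networks look in a picture, given as the dict that the camera call returned (one of the last four; its "shot" number tells which), for a name from the list of things; names that differ only in an ending like _2 or _b are one class to them, and where a whole thing is asked for, a point or a joint stands for the part that bears it (a point fixed in the world has none). Each returns a list of dicts, best first, with "confidence" (0 to 1); they miss things now and then, are a little off and sometimes report something else, mostly with a low value. They report only what shows in the picture. A call takes as long as a camera call. They do not tell look-alikes from the thing itself.
- search_frame(thing, picture): "at" ([column, row] in pixels, amid what is visible of it).
- cut_out(thing, picture): "region" (420x560 bool, what is visible of it) and "at" ([column, row] in pixels, amid what is visible of it).
The state is a dict: "t": time; "joints": joint angles; "qvel": joint speeds; "tau": joint torques, N m; "eef_pos": TCP position; "tcp_rot": TCP orientation; "ft_force": force on the tool from outside, world axes, zero at the start; "moment": the same for the moment, N m; "opening": opening from 0.0 (shut) to 1.0 (fully open); "grip_force": force on a finger pad.
Only numpy, scipy, OpenCV 4.12 (cv2) and the standard library are available. Lean on these libraries where they do the work, as an engineer would, in place of code of your own. Each camera call takes 0.05 s, during which the arm holds its last target. There are 200 camera calls.

## Task

Take the sprung tongs out of the blue crock and, with the tongs and never with your own fingers, lift the rusks out of the white storage bin and lay every one of them flat in the wooden tray, none on top of another. When all are in the tray and let go, stand the tongs upright in the crock again, tips down as you found them. Leave the tin, the green corked bottle and the mug standing where they are.

Things in the scene. Friction and masses are not known exactly. Their poses are not given: they have to be found in the camera images.
- tongs: Sprung tongs, 120 g, 140 mm tall, standing tips down in the crock: two steel arms joined by a bow at the top. Origin midway between the tips' lower ends; z runs up the tongs, y from arm to arm; same either way round. Spring: 0.35 N per mm of squeeze between the pads (3.5 N at 10 mm, 11 N at 32 mm); it reopens the tips as the squeeze is eased, so carry them open with the pads about 40 mm apart.
- tongs_grip (a point): midway between the tongs' two black grip pads, 105 mm above the tongs' origin. Pinch the pads here from above: each is 24 mm wide (x), 40 mm tall (z), their outer faces 50 mm apart (y) at rest. The arms move in parallel: each mm squeezed at the pads brings the tips 1 mm closer, 36 mm at most.
- tongs_tip (a point): midway between the tongs' two red tips, 13 mm above the tongs' origin. Each tip is 24 mm wide (x), 26 mm tall (z), 4 mm thick (y); inner faces 62 mm apart at rest, outer 70; 26 mm between them when fully squeezed.
- tongs_left (a joint): how far the tongs' arm at +y of the tongs is squeezed inward, m: 0 at rest, 0.018 at its stop
- tongs_right (a joint): the same for the arm at -y
- stand: Blue oblong crock for the tongs, fixed, 52 mm (its x) by 98 mm (its y), 62 high, open at the top, walls and floor 6 mm (inside 40 by 86 mm). Origin centre of underside. The tongs stand in it with their y along the crock's y.
- bin: White enamel open bin with blue rim, fixed, 220 mm (x) by 240 mm (y), 60 high, walls and floor 6 mm; rim bead stands 4 mm above and about the walls. Origin centre of underside. The rusks lie on its floor in two rows, long sides roughly along its x, about 62 mm apart along y and 90 mm along x.
- tray: Wooden serving tray, loose, 0.6 kg, 210 mm square, 16 mm high, walls and floor 6 mm (inside 198 mm square), brass grips 18 mm beyond its two y ends. Origin centre of underside.
- rusk0: rusk: brown twice-baked bread finger, 75 mm long (x), 30 wide (y), 24 high, 35 g. Origin centre of underside, z up. Some of the six may be absent (None) from the start.
- rusk1: rusk: brown twice-baked bread finger, 75 mm long (x), 30 wide (y), 24 high, 35 g. Origin centre of underside, z up. Some of the six may be absent (None) from the start.
- rusk2: rusk: brown twice-baked bread finger, 75 mm long (x), 30 wide (y), 24 high, 35 g. Origin centre of underside, z up. Some of the six may be absent (None) from the start.
- rusk3: rusk: brown twice-baked bread finger, 75 mm long (x), 30 wide (y), 24 high, 35 g. Origin centre of underside, z up. Some of the six may be absent (None) from the start.
- rusk4: rusk: brown twice-baked bread finger, 75 mm long (x), 30 wide (y), 24 high, 35 g. Origin centre of underside, z up. Some of the six may be absent (None) from the start.
- rusk5: rusk: brown twice-baked bread finger, 75 mm long (x), 30 wide (y), 24 high, 35 g. Origin centre of underside, z up. Some of the six may be absent (None) from the start.
- tin_a: green food tin, 75 mm across, 110 high, bystander; origin centre of underside, z up
- cork_jar_b: green corked spice bottle, 60 mm across, 121 high, bystander; origin centre of underside, z up
- mug: white mug with handle, 82x114 mm, 91 high, bystander; origin at its underside, z up
Things that resemble listed ones, but are neither listed nor needed, are in the scene too. Leave any black look-alike of the rusk4 alone. Leave any turquoise look-alike of the rusk0 alone.

How it is judged:
By the outcome, as a careful person would: the job done as asked, in the order asked, and still so for the second after the job is handed in, with the robot touching nothing.
Of rusk0, rusk1, rusk2, rusk3, rusk4, rusk5 only 4 to 6 are there at a start; the rules pass over those that are not, and their reading is None.
At some moment in a run one of tray may be knocked a few centimetres aside while the robot is not near it.
It also fails if it takes over 210 s, if anything falls off the work surface, if the arm or the gripper's body presses on something with over 40 N, if the wrist force passes 120 N, or if a joint passes its speed limit or range.

## Working session

There is one attempt and no reset: what is moved stays moved. The work goes in short steps, Python scripts to look and compute and a tool call to move; the robot and the scene stay as the last step left them, time stands still between calls to the robot, and variables do not carry over. Pictures are saved under pics/ and viewed, at most 14 in all, crops included, and the job is handed in when it is done.

Besides the shell and the picture viewer there is one more tool, called after ">>>" as a command line: name --argument value ..., lists and objects as JSON in quotes. move_arm: Moves the arm, as the interface text tells. Its arguments: {"type":"object","properties":{"commands":{"type":"array","items":{"type":"array"}}},"required":["commands"]}

```bash
mkdir -p pics; cat > h.py <<'E'
import numpy as np, cv2
from cell import env, read_camera, search_frame, cut_out
def ray(p,uv):
    R=cv2.Rodrigues(np.array(p["rvec"],float))[0]; t=np.array(p["tvec"],float).ravel()
    d=np.array([(uv[0]-p["cx"])/p["fx"],(uv[1]-p["cy"])/p["fy"],1.0])
    return -R.T@t, R.T@d
def at_z(p,uv,z):
    c,d=ray(p,uv); return c+d*(z-c[2])/d[2]
def save(p,n): cv2.imwrite("pics/"+n,cv2.cvtColor(p["image"],cv2.COLOR_RGB2BGR))
def rects(p,thing,z):
    for r in cut_out(thing,p):
        m=r["region"].astype(np.uint8)
        c=max(cv2.findContours(m,cv2.RETR_EXTERNAL,cv2.CHAIN_APPROX_NONE)[0],key=len)[:,0,:]
        w=np.array([at_z(p,q,z)[:2] for q in c],np.float32)
        b=cv2.minAreaRect(w); col=p["image"][r["region"]].mean(0).round()
        print(thing,round(r["confidence"],2),"px",np.round(r["at"]),"box",np.round(b[0]),np.round(b[1]),round(b[2],1),"rgb",col)
E
python3 - <<'E'
from h import *
p=read_camera("top"); save(p,"top0.png"); s=read_camera("scene"); save(s,"scene0.png")
print(p["fx"],ray(p,(p["cx"],p["cy"])),ray(s,(s["cx"],s["cy"])))
for n,z in [("stand",62),("bin",64),("tray",16),("rusk0",30),("tongs",140),("tin_a",110),("cork_jar_b",121),("mug",91)]: rects(p,n,z)
print(env.state())
E
```

```text
424.2777991423877 (array([ 444.24075986,   71.65142104, 1833.19811888]), array([ 0.07557358, -0.0105594 , -0.99708432])) (array([ 101.88206185,  963.64970059, 1110.28479461]), array([ 0.33113828, -0.62125902, -0.71020045]))
stand 0.7 px [286. 235.] box [477.  14.] [99. 52.] 79.2 rgb [ 65.  88. 109.]
stand 0.69 px [286. 231.] box [480.  11.] [65. 19.] 73.4 rgb [88. 85. 87.]
bin 0.95 px [227. 221.] box [517. 263.] [226. 247.] 7.0 rgb [157. 151. 142.]
tray 0.72 px [351. 224.] box [ 526. -255.] [241. 213.] 81.3 rgb [141.  88.  43.]
rusk0 0.52 px [227. 213.] box [560. 269.] [74. 32.] 11.2 rgb [133.  83.  39.]
rusk0 0.44 px [242. 211.] box [575. 206.] [68. 26.] 0.8 rgb [132.  79.  32.]
rusk0 0.42 px [232. 236.] box [471. 255.] [74. 31.] 6.2 rgb [135.  87.  43.]
rusk0 0.42 px [151. 235.] box [465. 590.] [74. 29.] 70.6 rgb [ 17. 119. 113.]
rusk0 0.41 px [243. 232.] box [478. 192.] [77. 30.] 12.2 rgb [137.  88.  44.]
tongs 0.34 px [214. 235.] box [467. 302.] [64. 28.] 1.2 rgb [132.  81.  35.]
tin_a 0.67 px [174. 212.] box [551. 465.] [94. 72.] 68.7 rgb [133. 126. 114.]
cork_jar_b 0.67 px [322. 181.] box [ 685. -134.] [55. 64.] 45.5 rgb [101.  86.  56.]
mug 0.89 px [394. 190.] box [ 658. -429.] [ 87. 107.] 44.9 rgb [133. 123. 114.]
{'t': 0.5, 'joints': array([-1.28159362e+00,  4.90918196e-01,  1.55893363e+00, -2.70717749e-07,
        1.09171394e+00, -1.05627397e-01]), 'qvel': array([ 0.00034124, -0.00075487, -0.0012669 , -0.00013305,  0.0012661 ,
        0.00030115]), 'tau': array([-1.24114093e-03, -6.12053418e+01, -2.58287054e+01,  6.92394655e-02,
        4.47529228e-02, -1.69879411e-05]), 'eef_pos': array([ 240.41002098, -576.90403608,  404.7380361 ]), 'tcp_rot': array([3.14156593e+00, 3.07440371e-06, 3.94830232e-01]), 'ft_force': array([0.39778956, 0.74502571, 0.03874523]), 'moment': array([ 0.0273413 , -0.01150655,  0.01150452]), 'grip_force': 0.0, 'opening': 1.000595527020524}
```

View pics/top0.png

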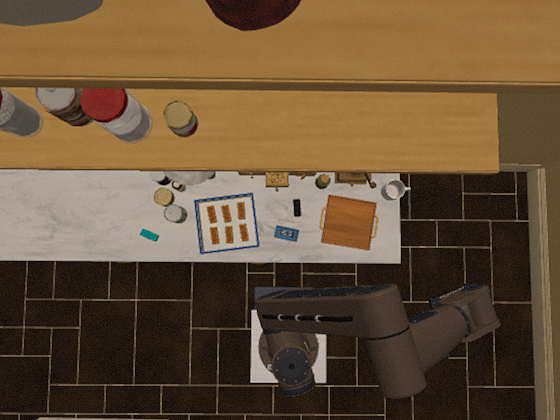

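View pics/scene0.png

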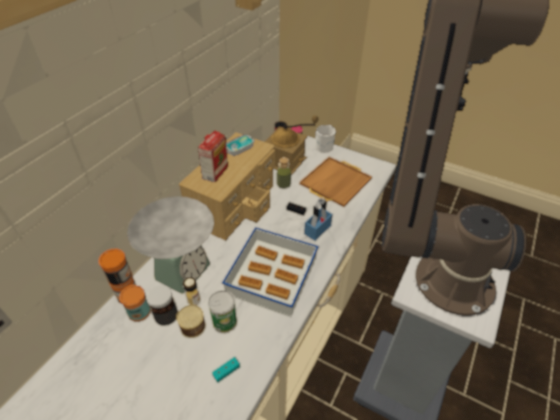

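The top view shows six brown rusks in the bin (211–243, 211–236), the crock at (286,233) and the tray at (349,222). There is a turquoise look-alike at (149,235) and a black one at (297,207). The scene view agrees. I'm moving over the crock for a closer look.

>>> move_arm --commands '[[[0.79, 0.985, 0], -0.365, 1], [[0.79, 0.985, 0], -0.365, 1], [[0.79, 0.985, 0], -0.365, 1], [[0.79, 0.985, 0], -0.365, 1], [[0.79, 0.985, 0], -0.365, 1], [[0.79, 0.985, 0], -0.365, 1], [[0.79, 0.985, 0], -0.365, 1], [[0.79, 0.985, 0], -0.365, 1], [[0.79, 0.985, 0], -0.365, 1], [[0.79, 0.985, 0], -0.365, 1], [[0, 0.985, 0], -0.365, 1], [[0, 0.985, 0], -0.365, 1], [[0, 0.985, 0], -0.365, 1], [[0, 0.985, 0], -0.365, 1], [[0, 0.985, 0], -0.365, 1], [[0, 0.985, 0], -0.365, 1], [[0, 0.985, 0], -0.365, 1], [[0, 0.985, 0], -0.365, 1], [[0, 0.9, 0], -0.365, 1], [[0, 0.9, 0], -0.365, 1]]'

```text
t: 2.17
eef_pos: [477.2, 10.4, 405.0]
tcp_rot: [3.142, -0.0, -0.191]
ft_force: [-0.6, -0.5, -0.5]
opening: 0.997
grip_force: 0.0
```

```bash
cat >> h.py <<'E'
def wray(p,uv):
    R=cv2.Rodrigues(np.array(p["rvec"],float))[0]; t=np.array(p["tvec"],float).ravel()
    x,y=(uv[0]-p["cx"])/p["fx"],(uv[1]-p["cy"])/p["fy"]; th=np.hypot(x,y)
    s=np.sin(th)/max(th,1e-9); return -R.T@t, R.T@np.array([x*s,y*s,np.cos(th)])
def w_z(p,uv,z):
    c,d=wray(p,uv); return c+d*(z-c[2])/d[2]
def wpix(p,X):
    R=cv2.Rodrigues(np.array(p["rvec"],float))[0]; v=R@np.array(X,float)+np.array(p["tvec"],float).ravel()
    r=np.hypot(v[0],v[1]); th=np.arctan2(r,v[2]); return np.array([p["cx"]+p["fx"]*th*v[0]/r,p["cy"]+p["fy"]*th*v[1]/r])
def wrects(p,thing,z,mask=None):
    for r in cut_out(thing,p):
        m=r["region"].astype(np.uint8)
        c=max(cv2.findContours(m,cv2.RETR_EXTERNAL,cv2.CHAIN_APPROX_NONE)[0],key=len)[:,0,:]
        w=np.array([w_z(p,q,z)[:2] for q in c],np.float32)
        b=cv2.minAreaRect(w); col=p["image"][r["region"]].mean(0).round()
        print(thing,round(r["confidence"],2),"px",np.round(r["at"]),"box",np.round(b[0],1),np.round(b[1]),round(b[2],1),"rgb",col)
E
python3 - <<'E'
from h import *
p=read_camera("wrist"); save(p,"w0.png")
print(wray(p,(p["cx"],p["cy"])),p["fx"])
for n,z in [("stand",62),("tongs",140),("tongs_grip",125),("bin",64),("tray",16),("rusk0",30)]: wrects(p,n,z)
s=env.state(); print(s["t"],s["eef_pos"],s["tcp_rot"],s["opening"])
E
```

```text
(array([553.03075989,  -4.44353467, 384.42392068]), array([-0.27321245,  0.05344071, -0.96046814])) 325.19226210127806
stand 0.83 px [280. 185.] box [482.   13.3] [98. 60.] 79.1 rgb [ 70.  97. 118.]
tongs 0.86 px [276. 218.] box [487.2  12.4] [49. 44.] 79.0 rgb [106. 105. 105.]
tongs_grip 0.57 px [274. 219.] box [483.4  13. ] [53. 49.] 79.0 rgb [107. 104. 104.]
bin 0.61 px [ 98. 184.] box [519.3 252.9] [228. 268.] 7.6 rgb [135. 138. 133.]
bin 0.41 px [253. 213.] box [472.8  35.3] [24. 56.] 77.5 rgb [114. 109. 108.]
tray 0.88 px [460. 117.] box [ 528.5 -251.6] [245. 211.] 81.2 rgb [146. 103.  66.]
rusk0 0.88 px [ 66. 236.] box [468.5 309.9] [75. 47.] 11.5 rgb [124.  87.  53.]
rusk0 0.87 px [ 42. 176.] box [556.8 323. ] [75. 47.] 11.4 rgb [124.  87.  53.]
rusk0 0.86 px [ 99. 230.] box [472.5 249.9] [75. 44.] 6.3 rgb [126.  89.  54.]
rusk0 0.74 px [298.  81.] box [586.5 -30.7] [73. 30.] 4.9 rgb [36. 36. 37.]
rusk0 0.7 px [108. 146.] box [573.6 201.3] [74. 39.] 5.3 rgb [127.  87.  52.]
rusk0 0.7 px [ 73. 167.] box [560.7 262.2] [78. 44.] 14.5 rgb [128.  91.  57.]
rusk0 0.58 px [139. 214.] box [481.7 188.8] [75. 41.] 11.4 rgb [131.  92.  57.]
2.5167 [477.48471965   8.21090222 404.75477513] [ 3.14136807e+00 -2.59327444e-05 -1.89794135e-01] 1.0057907836163327
```

View pics/w0.png

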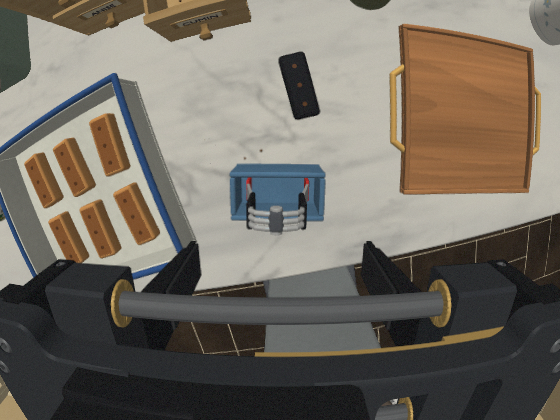

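The wrist view shows the tongs in the crock at (276,218), near world (481, 13), with yaw about -0.19. I'm descending to pinch them.

>>> move_arm --commands '[[[0.06, 0.14, -0.8], 0, 1], [[0, 0, -0.8], 0, 1], [[0, 0, -0.8], 0, 1], [[0, 0, -0.8], 0, 1], [[0, 0, -0.6], 0, 1], [[0, 0, -0.29], 0, 1], [[0, 0, 0], 0, 1], [[0, 0, 0], 0, -0.18], [[0, 0, 0], 0, -0.18], [[0, 0, 0], 0, -0.18], [[0, 0, 0], 0, -0.18], [[0, 0, 0], 0, -0.18], [[0, 0, 0], 0, -0.18], [[0, 0, 0], 0, -0.18], [[0, 0, 0], 0, -0.18]]'

```text
t: 3.77
eef_pos: [479.2, 13.2, 282.2]
tcp_rot: [3.142, -0.0, -0.189]
ft_force: [-1.1, 0.3, 2.7]
opening: 0.503
grip_force: 2.2
```

```bash
python3 - <<'E'
from h import *
p=read_camera("wrist"); save(p,"w1.png")
s=env.state(); print(s["t"],s["eef_pos"],s["tcp_rot"],s["opening"],s["grip_force"],s["ft_force"])
E
```

```text
3.8167 [479.24247945  13.22172985 282.1914139 ] [ 3.14154633e+00 -2.56230978e-04 -1.89118347e-01] 0.4576432070322216 3.425440862774849 [-0.38530002  0.23319271  2.12092461]
```

View pics/w1.png

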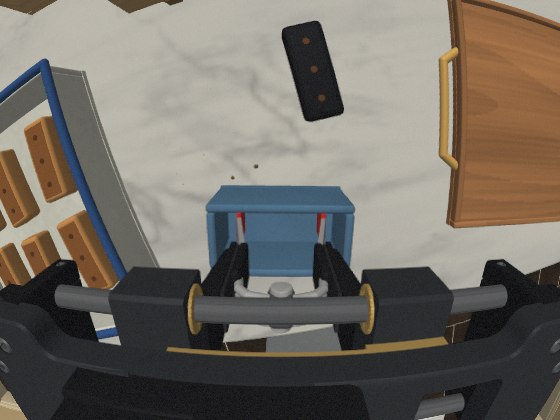

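Grip force is 3.4 N and the tongs sit between the fingers. I'm lifting and going over the bin for a closer look.

>>> move_arm --commands '[[[0, 0, 0], 0, -0.18], [[0, 0, 0.4], 0, -0.18], [[0, 0, 0.8], 0, -0.18], [[0, 0, 0.8], 0, -0.18], [[0, 0, 0.8], 0, -0.18], [[0, 0, 0.8], 0, -0.18], [[0, 0.4, 0], 0.4, -0.18], [[-0.1, 0.8, 0], 0.4, -0.18], [[-0.1, 0.9, 0], 0.4, -0.18], [[-0.1, 0.9, 0], 0.4, -0.18], [[-0.1, 0.9, 0], 0.4, -0.18], [[-0.1, 0.9, 0], 0.4, -0.18], [[-0.1, 0.9, 0], 0.4, -0.18], [[-0.1, 0.9, 0], 0.4, -0.18], [[-0.1, 0.9, 0], 0.4, -0.18], [[-0.1, 0.6, 0], 0.4, -0.18], [[-0.1, 0.2, 0], 0, -0.18], [[0, 0, 0], 0, -0.18], [[0, 0, 0], 0, -0.18]]'

```text
t: 5.4
eef_pos: [449.1, 261.8, 389.8]
tcp_rot: [3.141, 0.001, 0.13]
ft_force: [0.7, 0.0, -2.2]
opening: 0.41
grip_force: 3.8
```

```bash
python3 - <<'E'
from h import *
p=read_camera("wrist"); save(p,"w2.png")
wrects(p,"rusk0",30); wrects(p,"bin",64)
for r in search_frame("tongs_tip",p): print("tip",r)
s=env.state(); print(s["t"],s["eef_pos"],s["tcp_rot"],s["opening"],s["grip_force"],s["ft_force"])
E
```

```text
rusk0 0.91 px [ 36. 150.] box [468.1 583.5] [85. 37.] 67.1 rgb [ 51. 134. 127.]
rusk0 0.88 px [344. 165.] box [481.  197.8] [75. 33.] 10.4 rgb [142.  98.  59.]
rusk0 0.86 px [515. 116.] box [585.1 -16.1] [73. 45.] 4.2 rgb [30. 30. 31.]
rusk0 0.78 px [286. 170.] box [471.6 257.9] [76. 30.] 5.9 rgb [147. 102.  62.]
rusk0 0.78 px [347.  86.] box [572.8 209.5] [74. 32.] 5.6 rgb [144. 100.  61.]
rusk0 0.77 px [229.  81.] box [556.3 331.7] [74. 32.] 11.2 rgb [146. 100.  61.]
rusk0 0.76 px [288.  87.] box [559.7 271.4] [74. 30.] 13.6 rgb [148. 103.  64.]
rusk0 0.65 px [228. 164.] box [467.1 318.5] [75. 32.] 8.4 rgb [144.  99.  60.]
bin 0.84 px [286. 127.] box [517.3 265.1] [226. 246.] 7.8 rgb [159. 162. 157.]
tip {'at': [281.2, 281.9], 'confidence': 0.75}
5.6 [449.47657599 261.28357872 390.10539367] [3.14138890e+00 4.74564648e-05 1.29166890e-01] 0.4070588996195523 3.8071408867836 [-0.28425018 -0.25852106 -1.09596912]
```

View pics/w2.png

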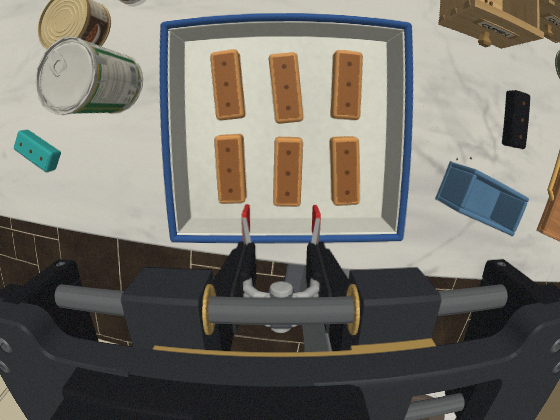

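The wrist view shows six rusks in two clear rows (columns 228, 287 and 346; rows 85 and 168), with the tongs held and the red tips at (246,222) and (317,222). I'm checking the tip offset by projection.

```bash
python3 - <<'E'
from h import *
p=read_camera("wrist"); im=p["image"].astype(int)
red=(im[...,0]>130)&(im[...,1]<60)&(im[...,2]<60)
n,l,st,c=cv2.connectedComponentsWithStats(red.astype(np.uint8))
for i in range(1,n):
    if st[i,4]>30: print("red bbox",st[i])
s=env.state(); e=s["eef_pos"]; yaw=s["tcp_rot"][2]; h=s["opening"]*95/2
for dx in (-5,0,5):
  for sg in (1,-1):
    P=[]
    for x in (-12,12):
      for y in (h+6,h+10):
        for z in (0,26):
          v=np.array([x+dx,sg*y]); r=np.array([[np.cos(yaw),-np.sin(yaw)],[np.sin(yaw),np.cos(yaw)]])@v
          P.append(wpix(p,[e[0]+r[0],e[1]+r[1],e[2]-276+z]))
    P=np.array(P); print(dx,sg,P.min(0).round(),P.max(0).round())
E
```

```text
red bbox [243 205   6  12  44]
red bbox [313 205   7  12  44]
-5 1 [241. 207.] [251. 246.]
-5 -1 [311. 207.] [321. 246.]
0 1 [241. 201.] [250. 240.]
0 -1 [312. 201.] [321. 240.]
5 1 [241. 195.] [250. 234.]
5 -1 [312. 195.] [321. 234.]
```

The tips trail about 3 mm in x, which is easy to compensate. First rusk at (481,197), yaw 0.18.

>>> move_arm --commands '[[[0.4, -0.7, 0], 0.2, -0.18], [[0.4, -0.8, 0], 0.2, -0.18], [[0.35, -0.63, 0], 0.24, -0.18], [[0, 0, -0.3], 0, -0.18], [[0, 0, -0.8], 0, -0.18], [[0, 0, -0.8], 0, -0.18], [[0, 0, -0.8], 0, -0.18], [[0, 0, -0.6], 0, -0.18], [[0, 0, -0.2], 0, -0.18], [[0, 0, 0], 0, -0.18], [[0, 0, 0], 0, -1], [[0, 0, 0], 0, -1], [[0, 0, 0], 0, -1], [[0, 0, 0], 0, -1], [[0, 0, 0], 0, -1], [[0, 0, 0], 0, -1], [[0, 0, 0.3], 0, -1], [[0, 0, 0.8], 0, -1], [[0, 0, 0.8], 0, -1], [[0, 0, 0.8], 0, -1]]'

```text
t: 7.32
eef_pos: [483.5, 198.3, 367.5]
tcp_rot: [3.142, 0.001, 0.182]
ft_force: [0.9, -0.3, -0.7]
opening: 0.174
grip_force: 30.0
```

```bash
python3 - <<'E'
from h import *
p=read_camera("wrist"); save(p,"w3.png")
s=env.state(); print(s["t"],s["eef_pos"],s["tcp_rot"],s["opening"],s["grip_force"],s["ft_force"])
E
```

```text
7.3667 [484.0277652  198.46651052 371.84821204] [-3.14114994 -0.00573776  0.18210608] 0.1775306117925042 29.98685985803604 [2.04504631 0.3416848  3.25316957]
```

View pics/w3.png

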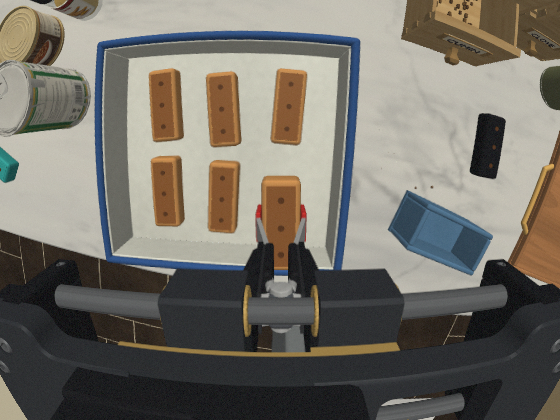

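The rusk is held at 30 N with opening 0.177 and the view shows it between the tips. I'm carrying it to the tray and looking there.

>>> move_arm --commands '[[[0, 0, 0.5], 0, -1], [[0, -0.4, 0.1], -0.2, -1], [[0, -0.7, 0], -0.3, -1], [[0, -0.95, 0], -0.3, -1], [[0, -0.95, 0], -0.3, -1], [[0, -0.95, 0], -0.3, -1], [[0, -0.95, 0], -0.3, -1], [[0, -0.95, 0], -0.3, -1], [[0, -0.95, 0], -0.3, -1], [[0, -0.95, 0], -0.3, -1], [[0, -0.95, 0], -0.3, -1], [[0, -0.95, 0], -0.3, -1], [[0, -0.95, 0], -0.3, -1], [[0, -0.95, 0], -0.3, -1], [[0, -0.95, 0], -0.3, -1], [[0, -0.95, 0], -0.2, -1], [[0, -0.95, 0], 0, -1], [[0, -0.6, 0], 0, -1], [[0, 0, 0], 0, -1]]'

```text
t: 8.95
eef_pos: [483.0, -255.1, 383.6]
tcp_rot: [3.141, 0.0, -0.166]
ft_force: [0.4, 0.3, -1.5]
opening: 0.178
grip_force: 30.0
```

```bash
cat > tray.py <<'E'
from h import *
import sys
p=read_camera("wrist")
if len(sys.argv)>1: save(p,sys.argv[1])
wrects(p,"tray",16); wrects(p,"rusk0",30)
s=env.state(); print(s["t"],s["eef_pos"].round(1),s["tcp_rot"].round(3),s["opening"].__round__(3),s["grip_force"])
E
python3 tray.py w4.png
```

```text
tray 0.95 px [272. 141.] box [ 527.8 -255.7] [242. 209.] 80.5 rgb [156. 110.  70.]
tray 0.68 px [424.  16.] box [ 654.  -470.8] [ 58. 158.] 2.3 rgb [135. 133. 125.]
tray 0.48 px [135.  19.] box [ 710.6 -110.8] [129.  61.] 68.5 rgb [82. 78. 54.]
rusk0 0.76 px [282. 206.] box [ 449.  -249.3] [ 42. 107.] 79.6 rgb [144.  96.  56.]
rusk0 0.72 px [ 86. 137.] box [586.9 -43.8] [73. 40.] 3.5 rgb [30. 30. 31.]
rusk0 0.15 px [ 14. 250.] box [475.4 132.3] [ 94. 209.] 59.9 rgb [114. 115. 110.]
9.1 [ 483.2 -251.6  383.7] [-3.141e+00  1.000e-03 -1.630e-01] 0.174 29.986142814159393
```

View pics/w4.png

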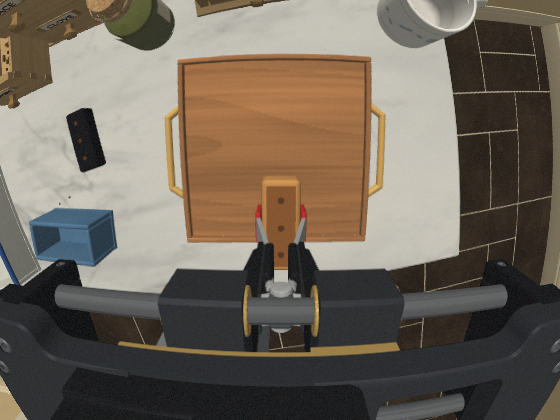

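The tray is clear, at (527.5,-255) with yaw -0.16, and the rusk is still held. I'm placing it in the far right slot.

>>> move_arm --commands '[[[0.5, -0.4, 0], 0, -1], [[0.8, -0.7, 0], 0, -1], [[0.8, -0.7, 0], 0, -1], [[0.64, -0.53, 0], 0, -1], [[0, 0, -0.3], 0, -1], [[0, 0, -0.8], 0, -1], [[0, 0, -0.8], 0, -1], [[0, 0, -0.7], 0, -1], [[0, 0, -0.46], 0, -1], [[0, 0, -0.2], 0, -1], [[0, 0, 0], 0, -1], [[0, 0, 0], 0, -0.6], [[0, 0, 0], 0, -0.3], [[0, 0, 0], 0, -0.18], [[0, 0, 0], 0, -0.18], [[0, 0, 0], 0, -0.18], [[0, 0, 0.3], 0, -0.18], [[0, 0, 0.8], 0, -0.18], [[0, 0, 0.8], 0, -0.18], [[0, 0, 0.8], 0, -0.18]]'

```text
t: 10.77
eef_pos: [565.8, -321.6, 368.8]
tcp_rot: [3.142, 0.0, -0.162]
ft_force: [-0.1, 0.1, -1.8]
opening: 0.413
grip_force: 3.8
```

```bash
python3 tray.py w5.png
```

```text
tray 0.73 px [219. 207.] box [ 546.2 -259.5] [241. 174.] 80.6 rgb [164. 115.  73.]
rusk0 0.93 px [281. 196.] box [ 563.7 -320.1] [32. 77.] 80.7 rgb [153. 104.  61.]
rusk0 0.66 px [ 60. 212.] box [590.3 -47.9] [73. 47.] 4.7 rgb [34. 34. 35.]
rusk0 0.39 px [246. 263.] box [ 509.5 -278.8] [ 28. 108.] 82.1 rgb [89. 77. 75.]
10.9167 [ 565.9 -321.6  369.7] [ 3.14  -0.004 -0.162] 0.408 3.7875142693519592
```

View pics/w5.png

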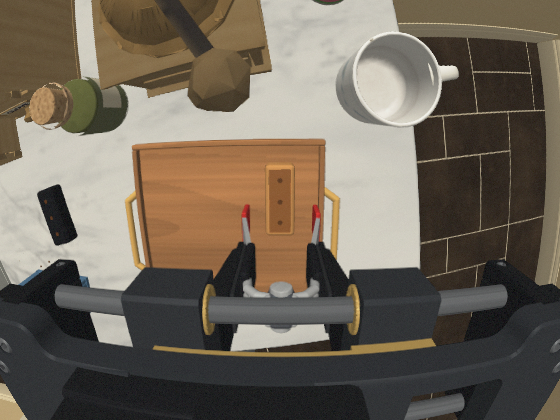

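The view shows the rusk flat in the tray at (279,200), released cleanly. Back to the bin for rusk 2 at (472,258), yaw 0.10.

>>> move_arm --commands '[[[0, 0.6, 0.57], 0, -0.18], [[-0.16, 0.99, 0], 0.2, -0.18], [[-0.16, 0.99, 0], 0.2, -0.18], [[-0.16, 0.99, 0], 0.2, -0.18], [[-0.16, 0.99, 0], 0.2, -0.18], [[-0.16, 0.99, 0], 0.2, -0.18], [[-0.16, 0.99, 0], 0.2, -0.18], [[-0.16, 0.99, 0], 0.2, -0.18], [[-0.16, 0.99, 0], 0.2, -0.18], [[-0.16, 0.99, 0], 0.2, -0.18], [[-0.16, 0.99, 0], 0.2, -0.18], [[-0.16, 0.99, 0], 0.2, -0.18], [[-0.16, 0.99, 0], 0.2, -0.18], [[-0.16, 0.99, 0], 0.2, -0.18], [[-0.16, 0.99, 0], 0.2, -0.18], [[-0.16, 0.99, 0], 0.2, -0.18], [[-0.16, 0.99, 0], 0.11, -0.18], [[-0.16, 0.99, 0], 0.2, -0.18], [[-0.16, 0.99, 0], 0, -0.18], [[-0.15, 0.9, 0], 0, -0.18]]'

```text
t: 12.58
eef_pos: [474.3, 259.6, 383.6]
tcp_rot: [3.141, 0.001, 0.103]
ft_force: [0.7, -0.2, -0.9]
opening: 0.411
grip_force: 3.8
```

>>> move_arm --commands '[[[0, 0, 0], 0, -0.18], [[0, 0, 0], 0, -0.18]]'

```text
t: 12.75
eef_pos: [474.5, 259.0, 383.5]
tcp_rot: [3.141, 0.002, 0.105]
ft_force: [-0.8, 0.1, -2.0]
opening: 0.409
grip_force: 3.8
```

>>> move_arm --commands '[[[0, -0.03, -0.3], 0, -0.18], [[0, 0, -0.8], 0, -0.18], [[0, 0, -0.8], 0, -0.18], [[0, 0, -0.8], 0, -0.18], [[0, 0, -0.4], 0, -0.18], [[0, 0, -0.18], 0, -0.18], [[0, 0, 0], 0, -0.18], [[0, 0, 0], 0, -1], [[0, 0, 0], 0, -1], [[0, 0, 0], 0, -1], [[0, 0, 0], 0, -1], [[0, 0, 0], 0, -1], [[0, 0, 0], 0, -1], [[0, 0, 0.3], 0, -1], [[0, 0, 0.8], 0, -1], [[0, 0, 0.8], 0, -1], [[0, 0, 0.8], 0, -1], [[0, 0, 0.58], 0, -1]]'

```text
t: 14.25
eef_pos: [474.8, 257.1, 386.8]
tcp_rot: [-3.141, -0.001, 0.103]
ft_force: [0.0, 0.9, -1.0]
opening: 0.179
grip_force: 30.0
```

>>> move_arm --commands '[[[0, -0.5, 0], 0, -1], [[0.05, -0.98, 0], -0.22, -1], [[0.05, -0.98, 0], -0.22, -1], [[0.05, -0.98, 0], -0.22, -1], [[0.05, -0.98, 0], -0.22, -1], [[0.05, -0.98, 0], -0.22, -1], [[0.05, -0.98, 0], -0.22, -1], [[0.05, -0.98, 0], -0.22, -1], [[0.05, -0.98, 0], -0.22, -1], [[0.05, -0.98, 0], -0.22, -1], [[0.05, -0.98, 0], -0.22, -1], [[0.05, -0.98, 0], -0.22, -1], [[0.05, -0.98, 0], -0.22, -1], [[0.05, -0.98, 0], -0.22, -1], [[0.05, -0.98, 0], -0.22, -1], [[0.05, -0.98, 0], -0.21, -1], [[0.05, -0.98, 0], 0, -1], [[0.04, -0.72, 0], 0, -1], [[0, 0, 0], 0, -1], [[0, 0, 0], 0, -1]]'

```text
t: 15.92
eef_pos: [499.9, -250.6, 384.4]
tcp_rot: [-3.141, 0.0, -0.162]
ft_force: [-0.4, 0.2, -2.0]
opening: 0.18
grip_force: 30.0
```

```bash
python3 tray.py
```

```text
tray 0.67 px [270. 159.] box [ 527.7 -255.6] [242. 210.] 81.3 rgb [156. 110.  70.]
rusk0 0.96 px [280. 212.] box [ 465.5 -244.6] [ 42. 107.] 80.7 rgb [144.  97.  56.]
rusk0 0.66 px [338. 123.] box [ 561.  -318.2] [33. 75.] 81.5 rgb [145.  99.  59.]
rusk0 0.65 px [ 90. 148.] box [588.1 -43.4] [73. 41.] 3.5 rgb [32. 31. 32.]
16.0667 [ 500.1 -249.   384.6] [-3.141  0.    -0.16 ] 0.18 29.992055296897888
```

>>> move_arm --commands '[[[0.6, -0.13, 0], 0, -1], [[0.95, -0.15, 0], 0, -1], [[0.95, -0.15, 0], 0, -1], [[0, 0, -0.3], 0, -1], [[0, 0, -0.8], 0, -1], [[0, 0, -0.8], 0, -1], [[0, 0, -0.7], 0, -1], [[0, 0, -0.48], 0, -1], [[0, 0, -0.2], 0, -1], [[0, 0, 0], 0, -1], [[0, 0, 0], 0, -0.6], [[0, 0, 0], 0, -0.3], [[0, 0, 0], 0, -0.18], [[0, 0, 0], 0, -0.18], [[0, 0, 0], 0, -0.18], [[0, 0, 0.3], 0, -0.18], [[0, 0, 0.8], 0, -0.18], [[0, 0, 0.8], 0, -0.18], [[0, 0, 0.8], 0, -0.18], [[0, 0, 0.55], 0, -0.18]]'

```text
t: 17.73
eef_pos: [575.2, -262.8, 386.5]
tcp_rot: [3.141, -0.002, -0.16]
ft_force: [0.1, 0.1, -1.3]
opening: 0.409
grip_force: 3.8
```

>>> move_arm --commands '[[[0, 0.7, 0], 0, -0.18], [[-0.19, 0.99, 0], 0.2, -0.18], [[-0.19, 0.99, 0], 0.2, -0.18], [[-0.19, 0.99, 0], 0.2, -0.18], [[-0.19, 0.99, 0], 0.2, -0.18], [[-0.19, 0.99, 0], 0.24, -0.18], [[-0.19, 0.99, 0], 0.2, -0.18], [[-0.19, 0.99, 0], 0.2, -0.18], [[-0.19, 0.99, 0], 0.2, -0.18], [[-0.19, 0.99, 0], 0.2, -0.18], [[-0.19, 0.99, 0], 0.2, -0.18], [[-0.19, 0.99, 0], 0.2, -0.18], [[-0.19, 0.99, 0], 0.2, -0.18], [[-0.19, 0.99, 0], 0.2, -0.18], [[-0.19, 0.99, 0], 0.2, -0.18], [[-0.19, 0.99, 0], 0.2, -0.18], [[-0.19, 0.99, 0], 0.2, -0.18], [[-0.19, 0.99, 0], 0.2, -0.18], [[-0.19, 0.99, 0], 0.2, -0.18], [[-0.08, 0.9, 0], 0.2, -0.18]]'

```text
t: 19.4
eef_pos: [469.3, 321.4, 384.4]
tcp_rot: [-3.141, -0.001, 0.148]
ft_force: [1.7, 0.1, -0.6]
opening: 0.408
grip_force: 3.8
```

>>> move_arm --commands '[[[0, 0, 0], 0, -0.18], [[0, 0, 0], 0, -0.18]]'

```text
t: 19.57
eef_pos: [469.7, 320.8, 383.9]
tcp_rot: [3.142, -0.0, 0.149]
ft_force: [-1.0, 0.3, -0.9]
opening: 0.412
grip_force: 3.8
```

```bash
python3 tray.py
```

```text
tray 0.57 px [558. 250.] box [ 451.  -119.5] [22. 10.] 30.7 rgb [108.  84.  63.]
rusk0 0.95 px [ 67. 164.] box [469.5 585.7] [80. 38.] 64.9 rgb [ 50. 128. 121.]
rusk0 0.75 px [341. 117.] box [560.2 273.2] [75. 33.] 13.7 rgb [135.  94.  58.]
rusk0 0.65 px [543. 149.] box [585.8 -13. ] [72. 47.] 3.8 rgb [26. 26. 27.]
rusk0 0.62 px [280. 194.] box [468.4 320.6] [76. 31.] 9.1 rgb [139.  97.  60.]
rusk0 0.61 px [397. 118.] box [572.9 211.7] [74. 35.] 5.1 rgb [129.  89.  53.]
19.7167 [470.3 319.  383.8] [ 3.141 -0.     0.146] 0.411 3.776937872171402
```

>>> move_arm --commands '[[[0, 0.03, -0.3], 0, -0.18], [[0, 0, -0.8], 0, -0.18], [[0, 0, -0.8], 0, -0.18], [[0, 0, -0.8], 0, -0.18], [[0, 0, -0.4], 0, -0.18], [[0, 0, -0.19], 0, -0.18], [[0, 0, 0], 0, -0.18], [[0, 0, 0], 0, -1], [[0, 0, 0], 0, -1], [[0, 0, 0], 0, -1], [[0, 0, 0], 0, -1], [[0, 0, 0], 0, -1], [[0, 0, 0], 0, -1], [[0, 0, 0.3], 0, -1], [[0, 0, 0.8], 0, -1], [[0, 0, 0.8], 0, -1], [[0, 0, 0.8], 0, -1], [[0, 0, 0.58], 0, -1]]'

```text
t: 21.22
eef_pos: [470.1, 320.7, 385.6]
tcp_rot: [-3.141, -0.001, 0.147]
ft_force: [0.4, 0.2, -2.2]
opening: 0.176
grip_force: 30.0
```

>>> move_arm --commands '[[[0, -0.6, 0], -0.2, -1], [[0.05, -0.99, 0], -0.2, -1], [[0.05, -0.99, 0], -0.2, -1], [[0.05, -0.99, 0], -0.2, -1], [[0.05, -0.99, 0], -0.2, -1], [[0.05, -0.99, 0], -0.2, -1], [[0.05, -0.99, 0], -0.2, -1], [[0.05, -0.99, 0], -0.2, -1], [[0.05, -0.99, 0], -0.24, -1], [[0.05, -0.99, 0], -0.2, -1], [[0.05, -0.99, 0], -0.2, -1], [[0.05, -0.99, 0], -0.2, -1], [[0.05, -0.99, 0], -0.2, -1], [[0.05, -0.99, 0], -0.2, -1], [[0.05, -0.99, 0], -0.2, -1], [[0.05, -0.99, 0], -0.2, -1], [[0.05, -0.99, 0], -0.2, -1], [[0.05, -0.99, 0], -0.2, -1], [[0.05, -0.99, 0], -0.2, -1], [[0.1, -0.28, 0], 0, -1]]'

```text
t: 22.88
eef_pos: [500.0, -243.5, 383.6]
tcp_rot: [3.141, -0.001, -0.163]
ft_force: [0.2, 1.1, -1.5]
opening: 0.178
grip_force: 30.0
```

>>> move_arm --commands '[[[0, 0, 0], 0, -1], [[0, 0, 0], 0, -1]]'

```text
t: 23.05
eef_pos: [500.0, -240.0, 383.2]
tcp_rot: [-3.141, 0.001, -0.161]
ft_force: [-0.1, -0.1, -1.4]
opening: 0.177
grip_force: 30.0
```

```bash
python3 tray.py
```

```text
rusk0 0.65 px [346. 121.] box [ 562.  -317.7] [32. 74.] 80.4 rgb [144.  98.  58.]
rusk0 0.65 px [100. 145.] box [588.  -42.4] [72. 39.] 4.9 rgb [31. 30. 31.]
rusk0 0.64 px [278. 210.] box [ 465.3 -234. ] [ 41. 108.] 80.8 rgb [144.  97.  56.]
23.2 [ 500.2 -239.   383.3] [-3.141  0.    -0.159] 0.178 29.99360203742981
```

```bash
python3 tray.py w6.png
```

```text
tray 0.93 px [280. 164.] box [ 528.4 -255.6] [242. 209.] 80.9 rgb [155. 109.  70.]
rusk0 0.76 px [292. 122.] box [ 570.  -261.2] [30. 74.] 81.3 rgb [147. 100.  60.]
rusk0 0.74 px [348. 123.] box [ 561.7 -317.8] [32. 75.] 80.6 rgb [144.  98.  58.]
rusk0 0.64 px [100. 144.] box [588.3 -42.6] [72. 40.] 4.9 rgb [31. 30. 31.]
23.35 [ 500.3 -239.4  383.4] [ 3.141 -0.    -0.159] 0.176 29.993549287319183
```

View pics/w6.png

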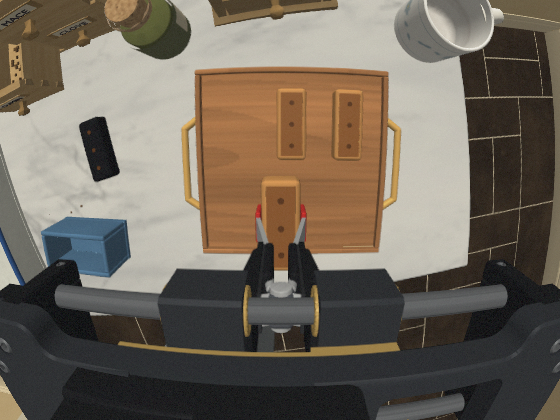

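The view shows two rusks flat in the tray at (291,124) and (347,124), with the tray unmoved. Placing the third.

>>> move_arm --commands '[[[0.5, 0.2, 0], 0, -1], [[0.8, 0.35, 0], 0, -1], [[0.8, 0.35, 0], 0, -1], [[0.71, 0.31, 0], 0, -1], [[0, 0, -0.3], 0, -1], [[0, 0, -0.8], 0, -1], [[0, 0, -0.8], 0, -1], [[0, 0, -0.7], 0, -1], [[0, 0, -0.45], 0, -1], [[0, 0, -0.2], 0, -1], [[0, 0, 0], 0, -1], [[0, 0, 0], 0, -0.6], [[0, 0, 0], 0, -0.3], [[0, 0, 0], 0, -0.18], [[0, 0, 0], 0, -0.18], [[0, 0, 0], 0, -0.18], [[0, 0, 0.4], 0, -0.18], [[0, 0, 0.95], 0, -0.18], [[0, 0, 0.95], 0, -0.18], [[0, 0, 0.95], 0, -0.18]]'

```text
t: 25.02
eef_pos: [584.4, -204.0, 385.2]
tcp_rot: [3.142, 0.0, -0.16]
ft_force: [0.6, 0.8, -1.5]
opening: 0.407
grip_force: 3.8
```

>>> move_arm --commands '[[[-0.02, 0.5, 0], 0.2, -0.18], [[-0.02, 0.99, 0], 0.23, -0.18], [[-0.02, 0.99, 0], 0.23, -0.18], [[-0.02, 0.99, 0], 0.23, -0.18], [[-0.02, 0.99, 0], 0.23, -0.18], [[-0.02, 0.99, 0], 0.23, -0.18], [[-0.02, 0.99, 0], 0.23, -0.18], [[-0.02, 0.99, 0], 0.23, -0.18], [[-0.02, 0.99, 0], 0.23, -0.18], [[-0.02, 0.99, 0], 0.23, -0.18], [[-0.02, 0.99, 0], 0.23, -0.18], [[-0.02, 0.99, 0], 0.23, -0.18], [[-0.02, 0.99, 0], 0.23, -0.18], [[-0.02, 0.99, 0], 0.23, -0.18], [[0, 0.41, 0], 0, -0.18], [[0, 0, 0], 0, -0.18], [[0, 0, 0], 0, -0.18]]'

```text
t: 26.43
eef_pos: [575.8, 209.6, 383.2]
tcp_rot: [3.141, 0.0, 0.096]
ft_force: [-0.2, 0.4, -0.8]
opening: 0.41
grip_force: 3.8
```

```bash
python3 tray.py
```

```text
tray 0.64 px [537. 250.] box [ 535.8 -174.3] [216. 117.] 26.1 rgb [125.  89.  57.]
tray 0.51 px [281. 193.] box [572.5 207.3] [79. 30.] 5.2 rgb [128.  88.  52.]
rusk0 0.98 px [226. 199.] box [562.2 270. ] [76. 33.] 11.6 rgb [126.  86.  51.]
rusk0 0.97 px [ 18. 247.] box [470.9 580.6] [83. 37.] 72.4 rgb [ 44. 118. 112.]
rusk0 0.83 px [550. 222.] box [ 580.7 -188. ] [52. 72.] 81.6 rgb [112.  79.  47.]
rusk0 0.79 px [471. 199.] box [590.3 -18.9] [74. 43.] 2.5 rgb [29. 29. 30.]
rusk0 0.57 px [282. 195.] box [575.7 208.2] [76. 30.] 5.2 rgb [129.  90.  55.]
rusk0 0.57 px [170. 196.] box [558.9 329.4] [76. 36.] 14.4 rgb [124.  85.  51.]
26.5833 [576.2 208.3 383.3] [3.141 0.    0.094] 0.411 3.7766580283641815
```

>>> move_arm --commands '[[[0, 0, -0.3], 0, -0.18], [[0, 0, -0.8], 0, -0.18], [[0, 0, -0.8], 0, -0.18], [[0, 0, -0.8], 0, -0.18], [[0, 0, -0.4], 0, -0.18], [[0, 0, -0.18], 0, -0.18], [[0, 0, 0], 0, -0.18], [[0, 0, 0], 0, -1], [[0, 0, 0], 0, -1], [[0, 0, 0], 0, -1], [[0, 0, 0], 0, -1], [[0, 0, 0], 0, -1], [[0, 0, 0], 0, -1], [[0, 0, 0.3], 0, -1], [[0, 0, 0.8], 0, -1], [[0, 0, 0.8], 0, -1], [[0, 0, 0.8], 0, -1], [[0, 0, 0.58], 0, -1]]'

```text
t: 28.08
eef_pos: [576.0, 209.4, 385.7]
tcp_rot: [-3.141, -0.002, 0.095]
ft_force: [-0.8, 0.1, -0.6]
opening: 0.18
grip_force: 30.0
```

>>> move_arm --commands '[[[0, -0.5, 0], -0.19, -1], [[-0.22, -0.97, 0], -0.2, -1], [[-0.22, -0.97, 0], -0.2, -1], [[-0.22, -0.97, 0], -0.2, -1], [[-0.22, -0.97, 0], -0.2, -1], [[-0.22, -0.97, 0], -0.2, -1], [[-0.22, -0.97, 0], -0.2, -1], [[-0.22, -0.97, 0], -0.2, -1], [[-0.22, -0.97, 0], -0.2, -1], [[-0.22, -0.97, 0], -0.2, -1], [[-0.22, -0.97, 0], -0.2, -1], [[-0.22, -0.97, 0], -0.2, -1], [[-0.22, -0.97, 0], -0.2, -1], [[-0.22, -0.97, 0], -0.2, -1], [[-0.22, -0.97, 0], -0.2, -1], [[-0.22, -0.97, 0], -0.2, -1], [[0, -0.43, 0], 0, -1], [[0, 0, 0], 0, -1], [[0, 0, 0], 0, -1]]'

```text
t: 29.67
eef_pos: [476.7, -255.3, 382.6]
tcp_rot: [-3.141, 0.001, -0.162]
ft_force: [-0.1, 1.3, -0.8]
opening: 0.176
grip_force: 30.0
```

```bash
python3 tray.py
```

```text
tray 0.95 px [270. 153.] box [ 527.8 -255.9] [241. 210.] 80.8 rgb [155. 109.  70.]
tray 0.64 px [332. 101.] box [ 561.3 -320.6] [32. 77.] 81.3 rgb [146. 100.  60.]
tray 0.31 px [289. 270.] box [ 402.5 -242. ] [ 57. 119.] 79.8 rgb [91. 82. 80.]
rusk0 0.98 px [213. 105.] box [ 578.8 -205. ] [31. 74.] 80.0 rgb [142.  97.  58.]
rusk0 0.94 px [272. 105.] box [ 570.4 -261.1] [30. 75.] 81.7 rgb [149. 102.  61.]
rusk0 0.92 px [ 83. 129.] box [586.3 -42.8] [74. 43.] 2.3 rgb [35. 34. 35.]
rusk0 0.85 px [279. 213.] box [ 444.5 -249.3] [ 41. 107.] 79.8 rgb [145.  97.  56.]
rusk0 0.84 px [331. 103.] box [ 560.5 -318.4] [31. 73.] 81.1 rgb [146. 100.  59.]
29.8167 [ 477.2 -254.   383. ] [-3.141e+00  1.000e-03 -1.590e-01] 0.179 29.995056688785553
```

>>> move_arm --commands '[[[0, -0.6, 0], 0, -1], [[-0.02, -0.8, 0], 0, -1], [[0, -0.38, 0], 0, -1], [[0, 0, -0.3], 0, -1], [[0, 0, -0.8], 0, -1], [[0, 0, -0.8], 0, -1], [[0, 0, -0.7], 0, -1], [[0, 0, -0.43], 0, -1], [[0, 0, -0.2], 0, -1], [[0, 0, 0], 0, -1], [[0, 0, 0], 0, -0.6], [[0, 0, 0], 0, -0.3], [[0, 0, 0], 0, -0.18], [[0, 0, 0], 0, -0.18], [[0, 0, 0], 0, -0.18], [[0, 0, 0.4], 0, -0.18], [[0, 0, 0.95], 0, -0.18], [[0, 0, 0.95], 0, -0.18], [[0, 0, 0.95], 0, -0.18]]'

```text
t: 31.4
eef_pos: [476.3, -308.4, 384.9]
tcp_rot: [-3.141, 0.001, -0.161]
ft_force: [0.4, 0.3, -1.4]
opening: 0.409
grip_force: 3.8
```

>>> move_arm --commands '[[[0, 0.6, 0], 0.25, -0.18], [[0.16, 0.99, 0], 0.25, -0.18], [[0.16, 0.99, 0], 0.25, -0.18], [[0.16, 0.99, 0], 0.25, -0.18], [[0.16, 0.99, 0], 0.25, -0.18], [[0.16, 0.99, 0], 0.25, -0.18], [[0.16, 0.99, 0], 0.25, -0.18], [[0.16, 0.99, 0], 0.25, -0.18], [[0.16, 0.99, 0], 0.25, -0.18], [[0.16, 0.99, 0], 0.25, -0.18], [[0.16, 0.99, 0], 0.25, -0.18], [[0.16, 0.99, 0], 0.25, -0.18], [[0.16, 0.99, 0], 0.25, -0.18], [[0.16, 0.99, 0], 0.25, -0.18], [[0.16, 0.99, 0], 0.25, -0.18], [[0.16, 0.99, 0], 0.25, -0.18], [[0.16, 0.99, 0], 0.25, -0.18], [[0.16, 0.99, 0], 0.25, -0.18], [[0.16, 0.99, 0], 0.25, -0.18], [[0, 0.89, 0], 0.06, -0.18]]'

```text
t: 33.07
eef_pos: [563.2, 272.6, 383.8]
tcp_rot: [-3.142, -0.001, 0.226]
ft_force: [1.0, 0.3, -1.2]
opening: 0.411
grip_force: 3.8
```

>>> move_arm --commands '[[[0, 0, 0], 0, -0.18], [[0, 0, 0], 0, -0.18], [[0, 0, 0], 0, -0.18]]'

```text
t: 33.32
eef_pos: [562.8, 270.6, 383.7]
tcp_rot: [3.141, 0.0, 0.225]
ft_force: [-0.2, 0.3, -0.7]
opening: 0.411
grip_force: 3.8
```

```bash
python3 tray.py
```

```text
tray 0.82 px [547. 268.] box [ 544.9 -154.6] [135.  77.] 36.0 rgb [122.  89.  57.]
rusk0 0.72 px [ 39. 214.] box [473.6 583.4] [80. 41.] 67.2 rgb [ 44. 120. 114.]
rusk0 0.7 px [224. 184.] box [557.7 331.8] [76. 32.] 12.5 rgb [127.  88.  53.]
rusk0 0.67 px [500. 222.] box [589.6 -14.9] [74. 48.] 4.6 rgb [32. 32. 32.]
rusk0 0.56 px [281. 192.] box [561.5 271.8] [77. 30.] 13.5 rgb [130.  90.  54.]
33.4667 [563.  269.9 383.9] [3.141 0.    0.223] 0.407 3.776562809944153
```

>>> move_arm --commands '[[[0.02, 0.06, -0.3], 0.1, -0.18], [[0, 0, -0.8], 0, -0.18], [[0, 0, -0.8], 0, -0.18], [[0, 0, -0.8], 0, -0.18], [[0, 0, -0.4], 0, -0.18], [[0, 0, -0.19], 0, -0.18], [[0, 0, 0], 0, -0.18], [[0, 0, 0], 0, -1], [[0, 0, 0], 0, -1], [[0, 0, 0], 0, -1], [[0, 0, 0], 0, -1], [[0, 0, 0], 0, -1], [[0, 0, 0], 0, -1], [[0, 0, 0.3], 0, -1], [[0, 0, 0.8], 0, -1], [[0, 0, 0.8], 0, -1], [[0, 0, 0.8], 0, -1], [[0, 0, 0.58], 0, -1]]'

```text
t: 34.97
eef_pos: [563.4, 272.7, 386.0]
tcp_rot: [-3.141, -0.002, 0.232]
ft_force: [0.3, 0.4, -1.9]
opening: 0.18
grip_force: 30.0
```

>>> move_arm --commands '[[[0, -0.5, 0], -0.14, -1], [[-0.15, -0.97, 0], -0.28, -1], [[-0.15, -0.97, 0], -0.28, -1], [[-0.15, -0.97, 0], -0.28, -1], [[-0.15, -0.97, 0], -0.28, -1], [[-0.15, -0.97, 0], -0.28, -1], [[-0.15, -0.97, 0], -0.28, -1], [[-0.15, -0.97, 0], -0.28, -1], [[-0.15, -0.97, 0], -0.28, -1], [[-0.15, -0.97, 0], -0.28, -1], [[-0.15, -0.97, 0], -0.28, -1], [[-0.15, -0.97, 0], -0.28, -1], [[-0.15, -0.97, 0], -0.28, -1], [[-0.15, -0.97, 0], -0.28, -1], [[-0.15, -0.97, 0], -0.28, -1], [[-0.15, -0.97, 0], -0.28, -1], [[-0.15, -0.97, 0], -0.28, -1], [[-0.15, -0.97, 0], -0.28, -1], [[0, -0.38, 0], 0, -1], [[0, 0, 0], 0, -1]]'

```text
t: 36.63
eef_pos: [486.2, -250.8, 382.8]
tcp_rot: [3.142, 0.001, -0.163]
ft_force: [-1.1, 0.5, -1.6]
opening: 0.177
grip_force: 30.0
```

>>> move_arm --commands '[[[0, 0, 0], 0, -1], [[0, 0, 0], 0, -1]]'

```text
t: 36.8
eef_pos: [486.8, -247.7, 383.1]
tcp_rot: [-3.141, 0.001, -0.159]
ft_force: [0.9, -0.7, -1.4]
opening: 0.176
grip_force: 30.0
```

```bash
python3 tray.py w7.png
```

```text
tray 0.83 px [266. 155.] box [ 527.  -255.2] [245. 212.] 80.8 rgb [156. 110.  72.]
tray 0.56 px [280. 210.] box [ 448.5 -241.2] [ 43. 112.] 80.9 rgb [145.  97.  56.]
tray 0.23 px [262. 254.] box [ 418.8 -219.2] [ 18. 109.] 85.5 rgb [78. 67. 65.]
rusk0 0.98 px [279. 115.] box [ 570.4 -260.6] [30. 74.] 81.1 rgb [148. 101.  60.]
rusk0 0.91 px [335. 194.] box [ 475.1 -305.4] [31. 75.] 80.2 rgb [144.  98.  57.]
rusk0 0.81 px [221. 112.] box [ 578.9 -204.8] [31. 74.] 79.9 rgb [143.  98.  58.]
rusk0 0.8 px [ 91. 137.] box [587.5 -42.6] [73. 41.] 4.3 rgb [33. 32. 33.]
rusk0 0.63 px [335. 108.] box [ 561.6 -318. ] [32. 74.] 80.7 rgb [145.  99.  59.]
rusk0 0.56 px [281. 212.] box [ 453.3 -241.7] [ 42. 108.] 80.0 rgb [144.  97.  57.]
36.95 [ 487.1 -247.4  383.4] [-3.142  0.    -0.158] 0.18 29.994855523109436
```

View pics/w7.png

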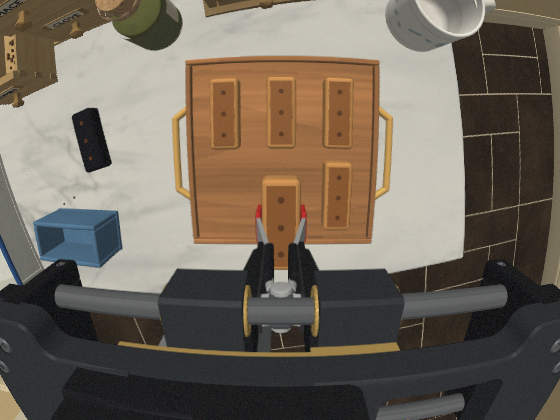

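The view shows four rusks flat in the tray at (224,113), (281,113), (338,112) and (337,195). The fifth is held over its free slot, so I'm lowering it.

>>> move_arm --commands '[[[-0.02, -0.03, -0.3], 0, -1], [[0, 0, -0.8], 0, -1], [[0, 0, -0.8], 0, -1], [[0, 0, -0.7], 0, -1], [[0, 0, -0.44], 0, -1], [[0, 0, -0.2], 0, -1], [[0, 0, 0], 0, -1], [[0, 0, 0], 0, -0.6], [[0, 0, 0], 0, -0.3], [[0, 0, 0], 0, -0.18], [[0, 0, 0], 0, -0.18], [[0, 0, 0], 0, -0.18], [[0, 0, 0.4], 0, -0.18], [[0, 0, 0.95], 0, -0.18], [[0, 0, 0.95], 0, -0.18], [[0, 0, 0.95], 0, -0.18]]'

```text
t: 38.28
eef_pos: [486.3, -249.2, 384.9]
tcp_rot: [-3.141, 0.0, -0.16]
ft_force: [0.4, -1.2, -0.8]
opening: 0.409
grip_force: 3.8
```

>>> move_arm --commands '[[[0, 0.65, 0], 0.2, -0.18], [[0.14, 0.99, 0], 0.24, -0.18], [[0.14, 0.99, 0], 0.24, -0.18], [[0.14, 0.99, 0], 0.24, -0.18], [[0.14, 0.99, 0], 0.24, -0.18], [[0.14, 0.99, 0], 0.24, -0.18], [[0.14, 0.99, 0], 0.24, -0.18], [[0.14, 0.99, 0], 0.24, -0.18], [[0.14, 0.99, 0], 0.24, -0.18], [[0.14, 0.99, 0], 0.24, -0.18], [[0.14, 0.99, 0], 0.24, -0.18], [[0.14, 0.99, 0], 0.24, -0.18], [[0.14, 0.99, 0], 0.24, -0.18], [[0.14, 0.99, 0], 0.24, -0.18], [[0.14, 0.99, 0], 0.24, -0.18], [[0.14, 0.99, 0], 0.24, -0.18], [[0.14, 0.99, 0], 0.24, -0.18], [[0.14, 0.99, 0], 0.24, -0.18], [[0.14, 0.99, 0], 0.24, -0.18], [[0, 0.92, 0], 0.1, -0.18]]'

```text
t: 39.95
eef_pos: [562.2, 334.0, 383.7]
tcp_rot: [3.142, -0.0, 0.211]
ft_force: [-0.6, 0.7, -1.9]
opening: 0.409
grip_force: 3.8
```

>>> move_arm --commands '[[[0, 0, 0], 0, -0.18], [[0, 0, 0], 0, -0.18], [[0, 0, 0], 0, -0.18]]'

```text
t: 40.2
eef_pos: [561.8, 332.1, 383.6]
tcp_rot: [3.141, 0.0, 0.21]
ft_force: [0.4, -0.9, -1.8]
opening: 0.414
grip_force: 3.8
```

```bash
python3 tray.py
```

```text
tray 0.56 px [556. 278.] box [ 522.4 -130.7] [63. 30.] 37.1 rgb [117.  89.  54.]
rusk0 0.79 px [281. 192.] box [559.2 334.6] [75. 29.] 12.5 rgb [126.  85.  50.]
rusk0 0.71 px [530. 226.] box [589.5 -11.8] [74. 49.] 4.4 rgb [25. 25. 26.]
rusk0 0.67 px [ 74. 222.] box [474.5 586.2] [80. 43.] 67.2 rgb [ 50. 121. 114.]
rusk0 0.47 px [279. 286.] box [494.3 318.5] [113.  97.] 12.0 rgb [81. 74. 72.]
40.35 [562.1 331.4 384. ] [ 3.141 -0.     0.209] 0.409 3.7764257937669754
```

>>> move_arm --commands '[[[0, 0.07, -0.3], 0.1, -0.18], [[0, 0, -0.8], 0, -0.18], [[0, 0, -0.8], 0, -0.18], [[0, 0, -0.8], 0, -0.18], [[0, 0, -0.4], 0, -0.18], [[0, 0, -0.19], 0, -0.18], [[0, 0, 0], 0, -0.18], [[0, 0, 0], 0, -1], [[0, 0, 0], 0, -1], [[0, 0, 0], 0, -1], [[0, 0, 0], 0, -1], [[0, 0, 0], 0, -1], [[0, 0, 0], 0, -1], [[0, 0, 0.3], 0, -1], [[0, 0, 0.8], 0, -1], [[0, 0, 0.8], 0, -1], [[0, 0, 0.8], 0, -1], [[0, 0, 0.58], 0, -1]]'

```text
t: 41.85
eef_pos: [561.9, 334.5, 386.1]
tcp_rot: [-3.141, -0.002, 0.218]
ft_force: [-0.2, -0.1, -1.6]
opening: 0.176
grip_force: 30.0
```

>>> move_arm --commands '[[[0, -0.55, 0], -0.12, -1], [[-0.13, -0.97, 0], -0.27, -1], [[-0.13, -0.97, 0], -0.27, -1], [[-0.13, -0.97, 0], -0.27, -1], [[-0.13, -0.97, 0], -0.27, -1], [[-0.13, -0.97, 0], -0.27, -1], [[-0.13, -0.97, 0], -0.27, -1], [[-0.13, -0.97, 0], -0.27, -1], [[-0.13, -0.97, 0], -0.27, -1], [[-0.13, -0.97, 0], -0.27, -1], [[-0.13, -0.97, 0], -0.27, -1], [[-0.13, -0.97, 0], -0.27, -1], [[-0.13, -0.97, 0], -0.27, -1], [[-0.13, -0.97, 0], -0.27, -1], [[-0.13, -0.97, 0], -0.27, -1], [[-0.13, -0.97, 0], -0.27, -1], [[-0.13, -0.97, 0], -0.27, -1], [[-0.13, -0.97, 0], -0.27, -1], [[0, -0.41, 0], 0, -1], [[0, 0, 0], 0, -1]]'

```text
t: 43.52
eef_pos: [495.0, -191.4, 383.0]
tcp_rot: [3.141, 0.001, -0.162]
ft_force: [-0.0, 1.4, -1.5]
opening: 0.175
grip_force: 30.0
```

>>> move_arm --commands '[[[0, 0, 0], 0, -1], [[0, 0, 0], 0, -1]]'

```text
t: 43.68
eef_pos: [495.5, -188.3, 383.2]
tcp_rot: [-3.141, 0.001, -0.158]
ft_force: [-0.0, -0.1, -0.6]
opening: 0.176
grip_force: 30.0
```

```bash
python3 tray.py w8.png
```

```text
tray 0.75 px [286. 270.] box [ 421.  -175.6] [ 56. 117.] 79.6 rgb [91. 82. 81.]
tray 0.71 px [296. 254.] box [ 421.6 -193.2] [ 18. 108.] 76.1 rgb [74. 65. 64.]
tray 0.69 px [ 22. 223.] box [499.3 181.2] [152. 279.] 62.3 rgb [136. 137. 131.]
tray 0.65 px [322. 148.] box [ 528.1 -254.8] [241. 209.] 80.9 rgb [158. 111.  71.]
tray 0.25 px [338. 113.] box [ 570.3 -262.3] [34. 77.] 81.3 rgb [147. 101.  60.]
rusk0 0.95 px [338. 191.] box [ 483.6 -247. ] [31. 75.] 81.3 rgb [146.  99.  57.]
rusk0 0.8 px [281. 211.] box [ 459.1 -182.2] [ 42. 107.] 81.8 rgb [146.  98.  57.]
rusk0 0.79 px [394. 112.] box [ 562.  -315.6] [34. 74.] 80.7 rgb [143.  98.  57.]
rusk0 0.75 px [339. 112.] box [ 570.8 -259.1] [33. 74.] 79.6 rgb [147. 101.  60.]
rusk0 0.75 px [388. 194.] box [ 475.9 -303.1] [37. 76.] 80.3 rgb [144.  98.  57.]
rusk0 0.68 px [279. 110.] box [ 579.  -202.6] [31. 75.] 83.0 rgb [150. 103.  61.]
43.8333 [ 495.8 -188.   383.5] [-3.142  0.    -0.157] 0.176 29.994903802871704
```

View pics/w8.png

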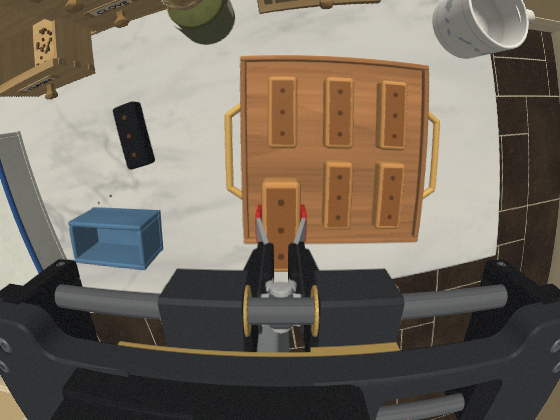

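The view shows five rusks in the tray and the last slot free below the held rusk. Lowering it.

>>> move_arm --commands '[[[0, -0.03, -0.3], 0, -1], [[0, 0, -0.8], 0, -1], [[0, 0, -0.8], 0, -1], [[0, 0, -0.7], 0, -1], [[0, 0, -0.45], 0, -1], [[0, 0, -0.2], 0, -1], [[0, 0, 0], 0, -1], [[0, 0, 0], 0, -0.6], [[0, 0, 0], 0, -0.3], [[0, 0, 0], 0, -0.2], [[0, 0, 0], 0, -0.2], [[0, 0, 0], 0, -0.2], [[0, 0, 0.4], 0, -0.2], [[0, 0, 0.95], 0, -0.2], [[0, 0, 0.95], 0, -0.2], [[0, 0, 0.95], 0, -0.2]]'

```text
t: 45.17
eef_pos: [495.5, -189.8, 384.6]
tcp_rot: [-3.141, 0.001, -0.159]
ft_force: [1.3, -1.2, -0.9]
opening: 0.397
grip_force: 4.1
```

```bash
python3 tray.py; python3 - <<'E'
from h import *
p=read_camera("wrist"); wrects(p,"stand",62)
E
```

```text
tray 0.6 px [283. 283.] box [ 419.5 -177.8] [100. 118.] 80.8 rgb [96. 87. 84.]
rusk0 0.89 px [334. 113.] box [ 571.3 -258.8] [33. 75.] 81.8 rgb [147. 101.  60.]
rusk0 0.86 px [283. 193.] box [ 491.1 -188.9] [29. 75.] 80.9 rgb [147.  99.  58.]
rusk0 0.82 px [335. 196.] box [ 483.  -246.7] [32. 76.] 80.4 rgb [145.  98.  57.]
rusk0 0.75 px [390. 111.] box [ 561.7 -315.7] [36. 74.] 81.5 rgb [144.  98.  58.]
rusk0 0.71 px [277. 110.] box [ 579.3 -203.1] [30. 74.] 80.8 rgb [150. 102.  61.]
rusk0 0.59 px [384. 196.] box [ 475.5 -303.1] [34. 76.] 81.9 rgb [144.  98.  57.]
rusk0 0.56 px [131. 131.] box [587.8 -39.9] [76. 38.] 5.6 rgb [39. 38. 39.]
rusk0 0.23 px [278. 285.] box [ 426.4 -178.5] [ 95. 112.] 80.9 rgb [93. 84. 82.]
45.3167 [ 495.6 -189.9  385.3] [ 3.14  -0.004 -0.159] 0.397 4.1026608645915985
stand 0.95 px [114. 236.] box [ 4.847e+02 -4.000e-01] [121.  71.] 78.3 rgb [ 69.  95. 115.]
stand 0.19 px [386. 196.] box [ 484.7 -293.5] [31. 68.] 81.3 rgb [143.  97.  57.]
```

All six rusks lie in the tray at distinct spots. Now I'm bringing the tongs back over the crock.

>>> move_arm --commands '[[[0, 0.4, 0], 0, -0.2], [[-0.1, 0.8, 0], -0.1, -0.2], [[-0.1, 0.9, 0], -0.1, -0.2], [[-0.1, 0.9, 0], -0.1, -0.2], [[-0.1, 0.9, 0], -0.09, -0.2], [[-0.1, 0.9, 0], 0, -0.2], [[-0.05, 0.9, 0], 0, -0.2], [[0, 0.7, 0], 0, -0.2], [[0, 0.37, 0], 0, -0.2], [[0, 0, 0], 0, -0.2], [[0, 0, 0], 0, -0.2], [[0, 0, 0], 0, -0.2]]'

```text
t: 46.42
eef_pos: [479.3, 12.6, 383.1]
tcp_rot: [3.141, 0.001, -0.19]
ft_force: [0.4, 1.1, -1.7]
opening: 0.403
grip_force: 4.1
```

```bash
python3 - <<'E'
from h import *
p=read_camera("wrist"); save(p,"w9.png"); im=p["image"].astype(int)
wrects(p,"stand",62)
red=(im[...,0]>130)&(im[...,1]<60)&(im[...,2]<60)
n,l,st,c=cv2.connectedComponentsWithStats(red.astype(np.uint8))
for i in range(1,n):
    if st[i,4]>30: print("red bbox",st[i])
s=env.state(); print(s["t"],s["eef_pos"],s["tcp_rot"],s["opening"],s["grip_force"])
E
```

```text
stand 0.65 px [278. 195.] box [481.8  13. ] [97. 61.] 78.4 rgb [ 71.  98. 119.]
red bbox [243 205   6  13  43]
red bbox [313 205   7  13  54]
46.5167 [479.32387884  12.34645866 383.24569257] [ 3.14136859e+00  3.56251893e-04 -1.91120615e-01] 0.4012316091968975 4.102145209908485
```

View pics/w9.png

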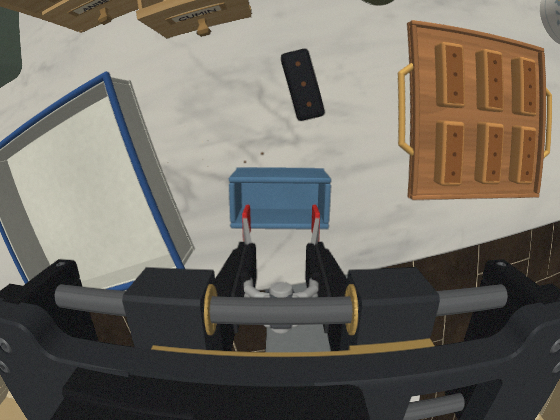

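The view shows the bin empty, six rusks in the tray, and the tips over the crock at (246,218) and (316,218). The tongs haven't slipped in the grip, so I'm lowering them.

>>> move_arm --commands '[[[0, 0.03, -0.3], 0, -0.2], [[0, 0, -0.6], 0, -0.2], [[0, 0, -0.6], 0, -0.2], [[0, 0, -0.6], 0, -0.2], [[0, 0, -0.6], 0, -0.2], [[0, 0, -0.4], 0, -0.2], [[0, 0, -0.26], 0, -0.2], [[0, 0, 0], 0, -0.2], [[0, 0, 0], 0, -0.2]]'

```text
t: 47.27
eef_pos: [479.3, 13.8, 282.5]
tcp_rot: [3.141, 0.001, -0.19]
ft_force: [-0.4, 0.4, -0.6]
opening: 0.397
grip_force: 4.1
```

Depth matches and nothing is pressing. Opening slowly, then rising.

>>> move_arm --commands '[[[0, 0, 0], 0, 0], [[0, 0, -0.02], 0, 0.1], [[0, 0, 0], 0, 0.2], [[0, 0, 0], 0, 0.5], [[0, 0, 0], 0, 1], [[0, 0, 0], 0, 1], [[0, 0, 0], 0, 1], [[0, 0, 0], 0, 1], [[0, 0, 0], 0, 1], [[0, 0, 0], 0, 1], [[0, 0, 0.3], 0, 1], [[0, 0, 0.6], 0, 1], [[0, 0, 0.8], 0, 1], [[0, 0, 0.8], 0, 1], [[0, 0, 0.8], 0, 1], [[0, 0, 0.8], 0, 1], [[0, 0, 0], 0, 1]]'

```text
t: 48.68
eef_pos: [479.3, 14.1, 409.6]
tcp_rot: [-3.141, -0.007, -0.19]
ft_force: [0.3, -0.2, 0.1]
opening: 0.998
grip_force: 0.0
```

```bash
python3 - <<'E'
from h import *
p=read_camera("wrist"); save(p,"w10.png")
wrects(p,"tray",16); wrects(p,"rusk0",30); wrects(p,"tongs",140)
s=env.state(); print(s["t"],s["eef_pos"],s["opening"])
E
```

```text
tray 0.26 px [511.  85.] box [ 561.4 -321.6] [46. 78.] 79.8 rgb [122.  84.  49.]
rusk0 0.95 px [512. 156.] box [ 474.7 -296.8] [44. 73.] 79.4 rgb [122.  84.  49.]
rusk0 0.95 px [480. 152.] box [ 483.3 -239.9] [41. 75.] 80.5 rgb [124.  85.  49.]
rusk0 0.94 px [513.  87.] box [ 561.3 -309.6] [46. 75.] 83.2 rgb [122.  84.  49.]
rusk0 0.77 px [478.  85.] box [ 570.2 -252.6] [40. 74.] 80.1 rgb [123.  84.  49.]
rusk0 0.73 px [440.  76.] box [ 578.9 -196.8] [37. 75.] 80.0 rgb [125.  86.  50.]
rusk0 0.63 px [440. 150.] box [ 490.9 -182.1] [39. 74.] 81.5 rgb [126.  86.  50.]
rusk0 0.56 px [302.  87.] box [586.8 -30.2] [73. 30.] 3.9 rgb [34. 34. 35.]
rusk0 0.5 px [  4. 210.] box [534.8 438.8] [21. 44.] 61.6 rgb [78. 80. 69.]
tongs 0.8 px [282. 219.] box [488.1  12.7] [48. 44.] 78.4 rgb [103. 102. 101.]
48.8833 [478.932251    14.0988809  404.50928031] 0.997786831865293
```

View pics/w10.png

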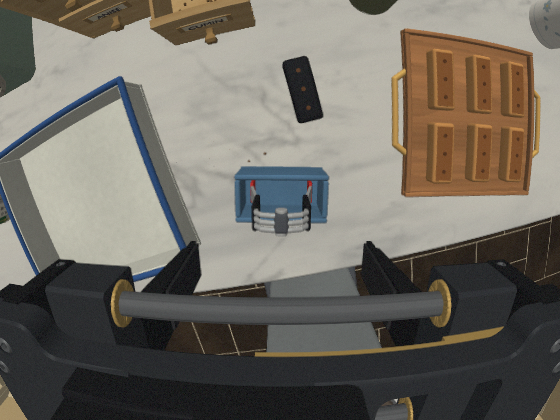

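The tongs stand upright in the crock at (281,218), as they did at the start. The six rusks lie flat in the tray and the gripper is clear of everything.

```bash
python3 -c "
from cell import env; print(env.job_done())"
```

```text
the job is handed in; nothing more can be done
None
```

All six rusks were moved with the tongs and lie flat and separate in the tray, the tongs stand tips down in the crock again, and the job is handed in at about 49 s; the hand-in returned no verdict.

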